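# Centre-punch the drill spot of a bracket blank

### The job

Take the spring-loaded centre punch out of its stand, put its pin into the hole of the jig's raised guide block and, keeping it upright, press it straight down on the bracket blank until the spring inside snaps, but no harder than that takes: never ram it on to its hard stop. Punch nowhere else. Then put the punch back upright in its stand, collar down on the stand's top, and leave the other things on the desk where they are.

Things in the scene. Friction and masses are not known exactly. Their poses are not given: they have to be found in the camera images.
- punch_mid (a point): Middle of the knurled handle of the steel centre punch (0.2 kg), which stands upright, z up along its axis. Handle 16 mm in diameter, from 30 mm below to 30 mm above this point (the top). Below it a collar 28 mm in diameter, 30 to 36 mm below this point, on whose underside the punch hangs in the stand; then a nose 13 mm in diameter, tapering to 9 mm at its end 66 mm below this point.
- punch_nose (a point): Centre of the nose's lower end, 66 mm below punch_mid. Out of it the sprung pin (5 mm in diameter, pointed) sticks by 39 mm.
- punch_spring (a joint): Inner indicator of the punch, in m: 4 % of the pin's travel into the nose. 0 with the pin out, 0.00022 just before the snap, snapped from 0.00024, 0.0003 at the hard stop. Its whole travel is less than the error of the reading, so the snap has to be felt.
- punch: The same punch; origin on its axis under the collar, 36 mm below punch_mid, z up. Pressed, the pin goes into the nose: from 2 N at first, rising to about 8 N at some 5.5 mm, where the spring snaps and the force falls at once to about 3 N; at 7.4 mm a hard stop ends the travel and the force shoots up. More than 14 N spoils the mark. Lifted, the pin comes out by itself.
- jig: Fixed marking jig, base 110 (x) by 150 (y) mm, 10 mm high; origin under its centre, z up. On the base lies the aluminium bracket blank, 2 to 17 mm thick: it differs each time and is not measured: feel for it. Over it is a steel strip (top 34 mm up) with two plain holes, not to be used, and at its +y end the raised square guide block, 28 x 28 mm; a black knob, top 46 mm up, is at the -y end.
- guide (a point): Centre of the mouth of the hole in the raised guide block, in the plane of the block's top, 40 mm above the desk, 42 mm from the jig's origin along the jig's +y. The upright hole is 8 mm in diameter, through the 12 mm block, its mouth widened to 12 mm by a 2 mm chamfer; the blank's upper face is 13 to 28 mm below this point.
- stand_hole (a point): Centre of the hole in the top of the punch's fixed black stand, in the plane of the top (plate 66 x 56 mm, 80 mm above the desk). Hole 17 mm in diameter with a 1.5 mm chamfer, through an 8 mm plate, open below. With the punch home, its collar's underside lies on this plane and punch_mid is 36 mm above this point.
- tape_measure: Tape measure 41 x 82 x 72 mm on the desk, a bystander; origin at the centre of its underside.
- eraser: Eraser 23 x 52 x 13 mm, a bystander; origin at the centre of its underside.
- glue_stick: Glue stick 28 mm in diameter, 94 mm tall, standing, a bystander; origin at the centre of its underside.

How it is judged:
By the outcome, as a careful person would: the job done as asked, in the order asked, and still so for the second after the job is handed in, with the robot touching nothing.
It also fails if it takes over 70 s, if anything falls off the work surface, if the arm or the gripper's body presses on something with over 40 N, if the wrist force passes 120 N, or if a joint passes its speed limit or range.

### The arm

A 6-joint arm with a two-finger parallel gripper is mounted at the origin on the work surface; the furniture and walls round the work are solid. World frame = base frame: x ahead of the robot, y to its left, z up, the work surface at z = 0. Lengths are in mm, angles in rad, forces in N, time in s.
With the tool pointing down it reaches from about 300 to 775 mm from the base axis. Payload 14.6 kg.
Tool frame: the origin (TCP) lies on the centre line of the jaws, within the pads' length; the fingertips stand manip.finger_overhang ahead of it and the grasp point (between the pads) lies 11 mm behind it (manip.finger_overhang is the distance from the TCP to the fingertips, in mm); y points along the fingers, x is the direction in which the jaws open and shut, and the axes are right-handed (so a half turn about y gives the same grasp; the last joint's range is limited). The gripper opens to 94 mm and grips with 3 to 60 N. Pads are 16 mm wide; open, the fingers measure 119 mm over their backs; the gripper's body (75 mm by 177 mm) begins 78 mm behind the grasp point.
Start: joints at [1.101, 0.3, 1.521, -0, 1.321, -0.067], TCP at [215.594, 505.973, 213.446] pointing down, gripper open.
Joint ranges: [-3.03, 3.03], [-0.79, 2.21], [0.23, 2.52], [-1.04, 4.18], [0, 3.07], [-2.55, 2.55]. Speed limits (rad/s): [2.22, 2.22, 2.57, 3.14, 3.14, 3.14].

### API

Orientations are given as [roll, pitch, yaw] about the fixed x, y, z axes, in that order (R = Rz(yaw) Ry(pitch) Rx(roll)).
In Python, from cell import monitor, viewer, ticket, manip gives the robot as it stands.
- The arm moves only by the shell command python3 -m jog 'ROWS' [FORCE]. ROWS is JSON, a list of rows, each an object of numbers: "grip": the finger opening in cm, from 0 to 9.4; "dx", "dy", "dz": the shift along the tool's x, y, z in cm; "spin": the turn about the tool's y in degrees. In form: [{"grip": .., "dx": .., "dy": .., "dz": .., "spin": ..}, ...]. A call has 1 to 20 rows; each row is the pose to reach, as a shift and turn from the pose commanded when the call began, along the tool's axes at that moment; what a row does not reach only later rows make up. A row lasts 1/8 s, in which the tool goes at most 62.5 mm and 10.7 degrees, less where a joint would pass 70% of its speed; a pose out of reach is approached as far as the arm can. A call with a gripper value outside its range is refused whole. The fingers move at their own pace and stop on an object; FORCE is the grip in N (left out, the last holds). Time passes only in rows, so rows that repeat a pose let the fingers close. It gives the time, the measured TCP pose, the force and the opening at its end, in the units of the state.
- monitor.read_state(): the state, without advancing time (a new reading comes with each control period).
- viewer.camera(name): name is "side" or "top"; returns a dict with "color" (384x512x3 uint8, red, green, blue), "vertical_fov" (degrees; the focal length in pixels is half the picture's height over the tangent of half this angle, whatever the lens; pixels are square), "cx", "cy" (the principal point, pixels), "rvec" (rotation vector, rad) and "tvec" (3), from world to camera coordinates, as OpenCV has them. Camera axes: x right, y down, z forward; pixel columns grow to the right and rows downward; lengths in mm; the calibration is good to about 2 mm. A picture is of the moment at which its call begins. There is no depth.
- ticket.sign_off(): hands the job in, once; it reports no verdict.
The state is a dict: "clock": time; "joints": joint angles; "qd": joint speeds; "effort": joint torques, N m; "eef_pos": TCP position; "eef_rot": TCP orientation; "wrist_force": force on the tool from outside, world axes, zero at the start; "moment": the same for the moment, N m; "finger_gap": finger opening in mm.
Only numpy, scipy, OpenCV 4.12 (cv2) and the standard library are available. Lean on these libraries where they do the work, as an engineer would, in place of code of your own. Each camera call takes 0.05 s, during which the arm holds its last target. There are 200 camera calls.

## Working session

There is one attempt and no reset: what is moved stays moved. The work goes in short steps, Python scripts to look and compute and a shell command to move; the robot and the scene stay as the last step left them, time stands still between calls to the robot, and variables do not carry over. Pictures are saved under pics/ and viewed, about 8 in all and at most 12, crops included, and the job is handed in when it is done.

```bash
ls; mkdir -p pics; cat > h.py <<'E'
import numpy as np, cv2
from scipy.spatial.transform import Rotation as R
from cell import monitor, viewer, ticket, manip
def cam(n):
    c=viewer.camera(n); h,w=c["color"].shape[:2]
    f=h/2/np.tan(np.radians(c["vertical_fov"])/2)
    c["K"]=np.array([[f,0,c["cx"]],[0,f,c["cy"]],[0,0,1.]]); 
    c["Rm"]=cv2.Rodrigues(np.array(c["rvec"],float))[0]; c["t"]=np.array(c["tvec"],float).ravel(); return c
def proj(c,p): return cv2.projectPoints(np.array(p,float).reshape(-1,1,3),np.array(c["rvec"],float),c["t"],c["K"],None)[0].reshape(-1,2)
def ray(c,u,v):
    d=c["Rm"].T@np.linalg.solve(c["K"],[u,v,1.]); return -c["Rm"].T@c["t"],d
def atz(c,u,v,z):
    o,d=ray(c,u,v); return o+d*(z-o[2])/d[2]
def save(c,name,crop=None,s=1):
    im=c["color"][:,:,::-1]
    if crop: x0,y0,x1,y1=crop; im=im[y0:y1,x0:x1]
    cv2.imwrite("pics/"+name,cv2.resize(im,None,fx=s,fy=s,interpolation=cv2.INTER_CUBIC))
E
python3 - <<'E'
from h import *
import pickle
print(monitor.read_state(), [(k,getattr(manip,k)) for k in dir(manip) if k[0]!='_'])
for n in("side","top"):
    c=cam(n); save(c,n+"0.png",s=1.5); pickle.dump(c,open(n+".pkl","wb"))
    print(n,{k:v for k,v in c.items() if k!="color"}, "campos",-c["Rm"].T@c["t"])
E
```

```text
pics
{'clock': 0.0, 'joints': array([ 1.10136395e+00,  3.00456490e-01,  1.52156858e+00, -1.59941704e-05,
        1.32072493e+00, -6.66334832e-02]), 'qd': array([-9.94645240e-05,  1.56009267e-03, -8.03514282e-04,  3.38917022e-04,
       -6.55441817e-04, -4.27564697e-04]), 'effort': array([ 2.02397270e-03, -5.31799865e+01, -3.52745569e+01,  7.08735734e-02,
        2.44694244e-02, -9.53062158e-05]), 'eef_pos': array([215.50470011, 505.74380959, 212.89963348]), 'eef_rot': array([-1.57073472e+00,  1.15581552e-03,  1.16800143e+00]), 'wrist_force': array([ 0.494011  , -0.22986321,  0.57740274]), 'moment': array([-0.02131215,  0.03616634, -0.01238605]), 'finger_gap': 93.88149754403432} [('Unreachable', <class 'cell.Unreachable'>), ('finger_overhang', 8.0)]
side {'vertical_fov': 55.047332788242905, 'cx': 249.84359074034603, 'cy': 190.11450862947558, 'rvec': array([ 1.95494343, -0.55684498,  0.36755889]), 'tvec': array([-475.89788829,  177.81052724,  862.41931314]), 'K': array([[368.45690048,   0.        , 249.84359074],
       [  0.        , 368.45690048, 190.11450863],
       [  0.        , 
[... 224 characters left out ...]
  862.41931314])} campos [  22.93487763 -845.46612401  535.27888048]
top {'vertical_fov': 54.64682739811768, 'cx': 254.60279772778998, 'cy': 187.30919364255587, 'rvec': array([ 2.16380001, -2.15341021,  0.17298854]), 'tvec': array([ -48.49024552,  578.87634394, 1103.42665235]), 'K': array([[371.62049929,   0.        , 254.60279773],
       [  0.        , 371.62049929, 187.30919364],
       [  0.        ,   0.        ,   1.        ]]), 'Rm': array([[ 0.00335531, -0.99977649,  0.02087352],
       [-0.99028767, -0.00622332, -0.13889419],
       [ 0.13899305, -0.02020476, -0.99008722]]), 't': array([ -48.49024552,  578.87634394, 1103.42665235])} campos [ 420.04816971  -22.58240919 1173.90334888]
```

View pics/side0.png

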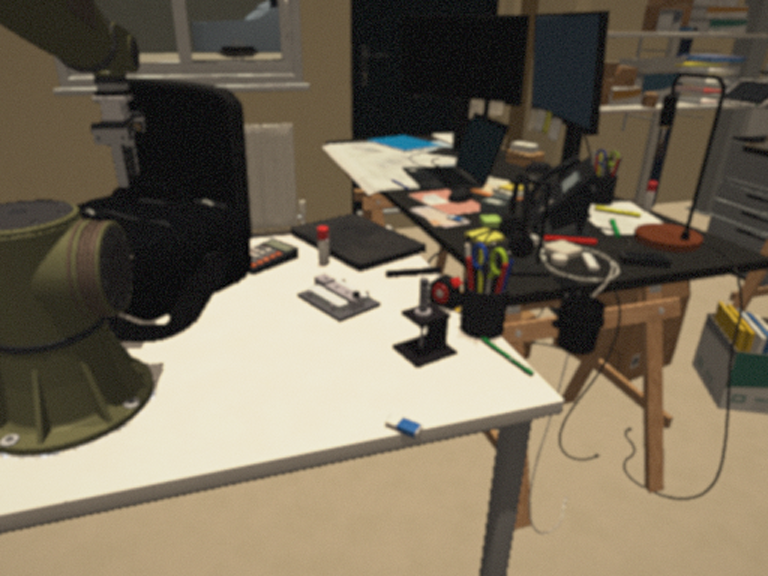

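View pics/top0.png

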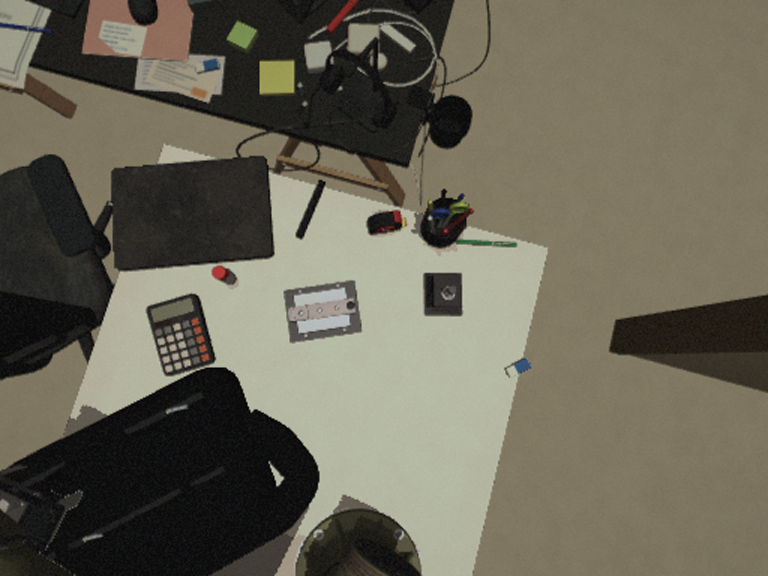

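The side view shows the punch in its stand at (425,295)/1.5 and the jig at (340,295)/1.5. In the top view the punch is at (448,293)/1.5. The jig is at (322,311)/1.5, with its black knob (the -y end) on the right and the guide block at (296,311)/1.5. I'll zoom in on both.

```bash
python3 - <<'E'
from h import *
import pickle
t=pickle.load(open("top.pkl","rb")); s=pickle.load(open("side.pkl","rb"))
def crop(c,x0,y0,x1,y1,k): return cv2.resize(c["color"][y0:y1,x0:x1,::-1],None,fx=k,fy=k,interpolation=cv2.INTER_CUBIC)
a=crop(t,180,175,320,235,5.714); b=crop(s,190,175,310,250,6.667*0.75)
b=crop(s,190,180,350,245,5)
a=cv2.resize(a,(800,343)); im=np.vstack([a,cv2.resize(b,(800,325))[:257]])
im=np.vstack([a,b[:257]]); cv2.imwrite("pics/z.png",im); print(im.shape)
E
```

```text
(600, 800, 3)
```

View pics/z.png

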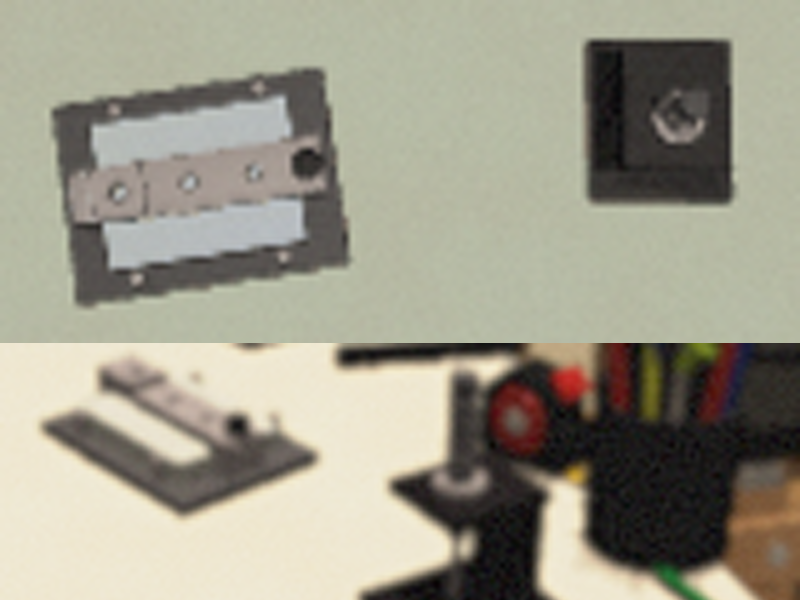

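```bash
python3 - <<'E'
from h import *
import pickle
t=pickle.load(open("top.pkl","rb")); s=pickle.load(open("side.pkl","rb"))
T=lambda X,Y:(180+(X+.5)/5.714-.5,175+(Y+.5)/5.717-.5)
S=lambda X,Y:(190+(X+.5)/5-.5,180+(Y-343+.5)/5-.5)
r=lambda a:np.round(a,1)
print("guide top",r(atz(t,*T(119,191),40)),"side",r(atz(s,*S(133,372),40)))
cs=np.array([atz(t,*T(*p),10) for p in[(53,106),(323,68),(350,265),(80,304)]])
print(r(cs),"c",r(cs.mean(0)),[r(np.linalg.norm(cs[i]-cs[i-1])) for i in range(4)])
d=cs[0]+cs[3]-cs[1]-cs[2]; d/=np.linalg.norm(d); print("ydir",d,"guide pred",r(cs.mean(0)+42*d))
cs=np.array([atz(s,*S(*p),10) for p in[(42,426),(183,513),(316,457)]]); print("side corners",r(cs),"c",r((cs[0]+cs[2])/2))
print("collar top",r(atz(t,*T(679,117),83)),"side",r(atz(s,*S(460,484),83)),"handle top side",r(atz(s,*S(463,374),146)))
p=atz(s,*S(460,484),83)
def tt(P): u=proj(t,P)[0]; return r(((u[0]-180)*5.714,(u[1]-175)*5.717))
for z in(80,86,146): print(z,tt([p[0],p[1],z]))
E
```

```text
guide top [514.5 119.3  40. ] side [510.5 121.5  40. ]
[[563.7 160.4  10. ]
 [585.7  12.1  10. ]
 [477.2  -3.7  10. ]
 [455.4 142.7  10. ]] c [520.5  77.9  10. ] [np.float64(109.7), np.float64(149.9), np.float64(109.7), np.float64(148.1)]
ydir [-0.14705732  0.98912797  0.        ] guide pred [514.3 119.4  10. ]
side corners [[451.6 136.1  10. ]
 [473.5 -11.   10. ]
 [578.9   9.1  10. ]] c [515.3  72.6  10. ]
collar top [ 550.8 -174.8   83. ] side [ 549.6 -174.2   83. ] handle top side [ 548.5 -173.1  146. ]
80 [674.7 117.8]
86 [676.3 116.4]
146 [693.1 102. ]
```

Top and side views agree to within a few mm: punch ≈ (550,-174), guide ≈ (513.5,120). The jig measures about 110×149 mm, as given. I'll move above the punch with the jaws along world y.

```bash
python3 -m jog '[{"grip":9.4,"dx":-10,"dy":0,"dz":-11.6,"spin":-8},{"grip":5,"dx":-49.45,"dy":0,"dz":-57.4,"spin":-23.1},{"grip":5,"dx":-49.45,"dy":0,"dz":-57.4,"spin":-23.1},{"grip":5,"dx":-49.45,"dy":0,"dz":-57.4,"spin":-23.1},{"grip":5,"dx":-49.45,"dy":0,"dz":-57.4,"spin":-23.1},{"grip":5,"dx":-49.45,"dy":0,"dz":-57.4,"spin":-23.1},{"grip":5,"dx":-49.45,"dy":0,"dz":-57.4,"spin":-23.1},{"grip":5,"dx":-49.45,"dy":0,"dz":-57.4,"spin":-23.1},{"grip":5,"dx":-49.45,"dy":0,"dz":-57.4,"spin":-23.1},{"grip":5,"dx":-49.45,"dy":0,"dz":-57.4,"spin":-23.1},{"grip":5,"dx":-49.45,"dy":0,"dz":-57.4,"spin":-23.1},{"grip":5,"dx":-49.45,"dy":0,"dz":-57.4,"spin":-23.1},{"grip":5,"dx":-49.45,"dy":0,"dz":-57.4,"spin":-23.1},{"grip":5,"dx":-49.45,"dy":0,"dz":-57.4,"spin":-23.1},{"grip":5,"dx":-49.45,"dy":0,"dz":-57.4,"spin":-23.1},{"grip":5,"dx":-49.45,"dy":0,"dz":-57.4,"spin":-23.1},{"grip":5,"dx":-49.45,"dy":0,"dz":-57.4,"spin":-23.1},{"grip":5,"dx":-49.45,"dy":0,"dz":-57.4,"spin":-23.1}]' 40
python3 - <<'E'
from h import *
s=monitor.read_state(); print(s)
a=cam("top"); b=cam("side"); import pickle
save(a,"a.png",(250,150,350,250),4); save(b,"b.png",(230,120,330,220),4)
A=cv2.imread("pics/a.png");B=cv2.imread("pics/b.png");cv2.imwrite("pics/ab.png",np.hstack([A,B]))
E
```

```text
clock: 2.35
eef_pos: [549.8, -173.6, 213.6]
eef_rot: [-1.571, 0.0, 1.572]
wrist_force: [-0.1, 0.1, -0.3]
finger_gap: 50.3
{'clock': 2.35, 'joints': array([-3.69394529e-01,  3.58951166e-01,  1.44240085e+00, -1.02790688e-05,
        1.33993999e+00, -1.94096624e+00]), 'qd': array([-4.81130203e-03,  3.81231495e-03, -2.62023957e-03,  9.80407539e-05,
        1.07770162e-03, -7.00685604e-04]), 'effort': array([ 1.36331306e-01, -5.68644083e+01, -3.54582667e+01, -3.75957415e-02,
        6.42662798e-02,  3.18586885e-03]), 'eef_pos': array([ 549.80965136, -173.62345579,  213.64914221]), 'eef_rot': array([-1.57107299e+00,  1.18095304e-04,  1.57157404e+00]), 'wrist_force': array([-0.0975831 ,  0.06774254, -0.31934856]), 'moment': array([ 0.05630807, -0.00528614, -0.02586628]), 'finger_gap': 50.27410524044824}
```

View pics/ab.png

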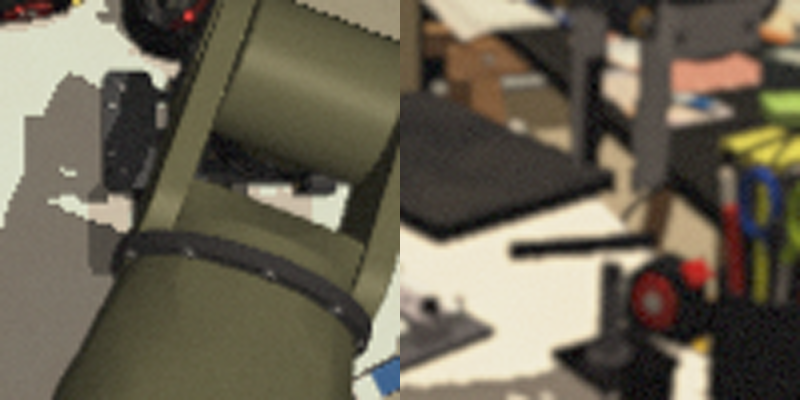

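The fingers hang straight above the handle: tips around crop (617,172), handle at (612,270). Next I'll descend, grasp and then lift.

```bash
python3 -m jog '[{"grip":5,"dx":0,"dy":5,"dz":0,"spin":0},{"grip":5,"dx":0,"dy":8,"dz":0,"spin":0},{"grip":5,"dx":0,"dy":10.2,"dz":0,"spin":0},{"grip":5,"dx":0,"dy":10.2,"dz":0,"spin":0},{"grip":5,"dx":0,"dy":10.2,"dz":0,"spin":0},{"grip":5,"dx":0,"dy":10.2,"dz":0,"spin":0}]' 45
python3 - <<'E'
from h import *
b=cam("side"); save(b,"c.png",(230,120,330,220),5)
u=proj(b,[[549.8,-173.6,205],[549.8,-173.6,103],[549.8,-173.6,146]]); print((u-[230,120])*5)
E
```

```text
clock: 3.2
eef_pos: [550.3, -174.1, 112.6]
eef_rot: [-1.572, 0.001, 1.571]
wrist_force: [0.5, 0.2, 0.8]
finger_gap: 50.1
[[269.58694351 220.14380896]
 [259.58105224 404.29586848]
 [263.68519066 328.76181339]]
```

View pics/c.png

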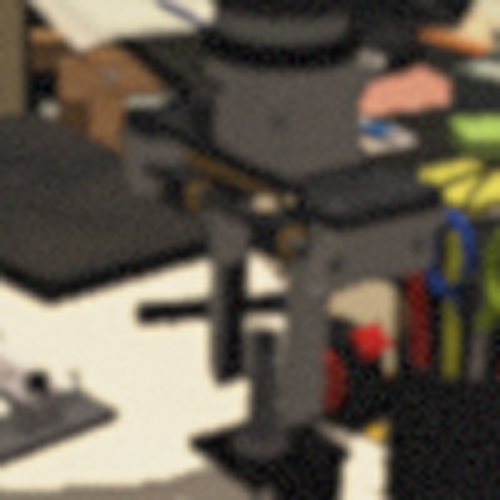

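The fingers straddle the handle: left tip around (228,380), right tip around (305,425), handle top at (263,335). I'll close on it now.

```bash
python3 -m jog '[{"grip":1},{"grip":1},{"grip":1},{"grip":1},{"grip":1},{"grip":1},{"grip":1},{"grip":1}]' 50
python3 -c "
from cell import monitor
for i in range(3):
  s=monitor.read_state();print(s['eef_pos'],s['eef_rot'],s['wrist_force'],s['moment'],s['finger_gap'])"
```

```text
[ 550.17604733 -174.0984777   112.41963252] [-1.57217201e+00  5.53303258e-04  1.57118513e+00] [ 0.2483615  -0.03578562 -0.86297161] [0.05001457 0.0377065  0.06399935] 49.33006465736212
[ 550.17604733 -174.0984777   112.41963252] [-1.57217201e+00  5.53303258e-04  1.57118513e+00] [ 0.2483615  -0.03578562 -0.86297161] [0.05001457 0.0377065  0.06399935] 49.33006465736212
[ 550.17604733 -174.0984777   112.41963252] [-1.57217201e+00  5.53303258e-04  1.57118513e+00] [ 0.2483615  -0.03578562 -0.86297161] [0.05001457 0.0377065  0.06399935] 49.33006465736212validation failed for argument at $[0]...
```

```bash
python3 -m jog '[{"grip":1,"dx":0,"dy":0,"dz":0,"spin":0},{"grip":1,"dx":0,"dy":0,"dz":0,"spin":0},{"grip":1,"dx":0,"dy":0,"dz":0,"spin":0},{"grip":1,"dx":0,"dy":0,"dz":0,"spin":0},{"grip":1,"dx":0,"dy":0,"dz":0,"spin":0},{"grip":1,"dx":0,"dy":0,"dz":0,"spin":0},{"grip":1,"dx":0,"dy":0,"dz":0,"spin":0},{"grip":1,"dx":0,"dy":0,"dz":0,"spin":0}]' 50
python3 -c "
from cell import monitor
s=monitor.read_state();print(s['eef_pos'],s['eef_rot'],s['wrist_force'],s['moment'],s['finger_gap'],s['joints'])"
```

```text
clock: 4.25
eef_pos: [549.8, -173.9, 111.4]
eef_rot: [-1.571, -0.0, 1.571]
wrist_force: [0.6, -0.6, -0.4]
finger_gap: 15.2
[ 549.79492024 -173.94017085  111.42116683] [-1.57070030e+00 -5.91464043e-06  1.57120744e+00] [ 0.55384693 -0.59487159 -0.44660169] [0.1533506  0.03710882 0.01335595] 15.22261875566235 [-3.69908201e-01  4.59030670e-01  1.55129965e+00 -3.23096796e-05
  1.13135399e+00 -1.94110189e+00]
```

```bash
python3 -m jog '[{"grip":1,"dx":0,"dy":-2,"dz":0,"spin":0},{"grip":1,"dx":0,"dy":-5,"dz":0,"spin":0},{"grip":1,"dx":0,"dy":-8,"dz":0,"spin":0},{"grip":1,"dx":0,"dy":-10,"dz":0,"spin":0},{"grip":1,"dx":3,"dy":-10,"dz":0.4,"spin":0},{"grip":1,"dx":7,"dy":-10,"dz":0.9,"spin":0},{"grip":1,"dx":12,"dy":-10,"dz":1.5,"spin":0},{"grip":1,"dx":17,"dy":-10,"dz":2.1,"spin":0},{"grip":1,"dx":22,"dy":-10,"dz":2.7,"spin":0},{"grip":1,"dx":26,"dy":-10,"dz":3.2,"spin":0},{"grip":1,"dx":29.4,"dy":-10,"dz":3.66,"spin":0},{"grip":1,"dx":29.4,"dy":-8,"dz":3.66,"spin":0},{"grip":1,"dx":29.4,"dy":-5.5,"dz":3.66,"spin":0},{"grip":1,"dx":29.4,"dy":-4,"dz":3.66,"spin":0},{"grip":1,"dx":29.4,"dy":-4,"dz":3.66,"spin":0},{"grip":1,"dx":29.4,"dy":-4,"dz":3.66,"spin":0}]' 50
python3 - <<'E'
from h import *
s=monitor.read_state();print(s['eef_pos'],s['eef_rot'],s['wrist_force'],s['moment'],s['finger_gap'])
b=cam("side"); t=cam("top"); save(b,"d.png",(180,140,270,220),6); save(t,"d2.png",(165,160,265,250),5)
import pickle; pickle.dump(b,open("sd.pkl","wb"));pickle.dump(t,open("td.pkl","wb"))
u=proj(b,[[513.4,119.9,51],[513.4,119.9,90],[513.4,119.9,40]]); print((u-[180,140])*6)
E
```

```text
clock: 6.25
eef_pos: [513.5, 120.0, 152.3]
eef_rot: [-1.572, -0.0, 1.571]
wrist_force: [-0.7, -0.4, -1.6]
finger_gap: 15.4
[513.5299134  120.0048911  152.30175262] [-1.57194822e+00 -1.64497497e-04  1.57104140e+00] [-0.68461731 -0.36232473 -1.60008578] [0.00759254 0.03740722 0.02786106] 15.395861694281622
[[222.88628842 253.60774789]
 [220.89808435 186.03398097]
 [223.43694    272.32293033]]
```

View pics/d.png

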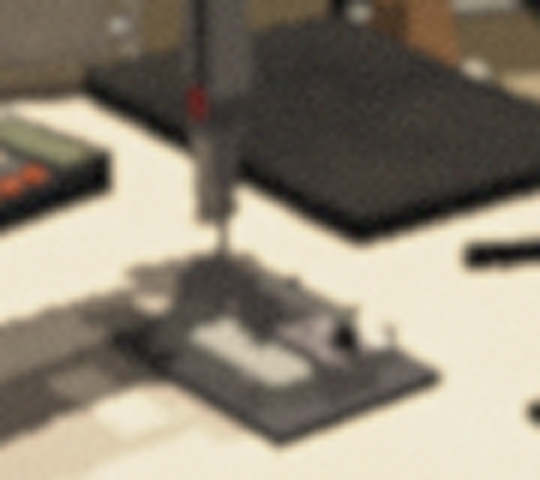

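```bash
python3 - <<'E'
from h import *
import pickle
s=pickle.load(open("side.pkl","rb"));t=pickle.load(open("top.pkl","rb"))
out=[]
ang=np.arctan2(0.147,0.989)
Rz=R.from_euler('z',ang).as_matrix()
for c,off,x0,y0 in((t,[0.,0,0],183,192),(s,[0,0,0],196,172)):
    k=16; w=25
    im=c["color"][y0:y0+w,x0:x0+w,::-1]; im=cv2.resize(im,None,fx=k,fy=k,interpolation=cv2.INTER_CUBIC)
    g=np.array([513.4,119.9,40])+([.8,-.5,0] if c is t else [-.4,.1,0])
    g=np.array([514.2,119.4,40]) if c is t else np.array([513.0,120.0,40])
    sq=np.array([[-14,-14,0],[14,-14,0],[14,14,0],[-14,14,0.]])@Rz.T+g
    th=np.linspace(0,2*np.pi,24); ci=np.c_[6*np.cos(th),6*np.sin(th),0*th]+g
    for P in(sq,ci):
        q=((proj(c,P)-[x0,y0]+.5)*k).astype(np.int32); cv2.polylines(im,[q],True,(0,0,255),1)
    out.append(im)
cv2.imwrite("pics/ov.png",np.hstack(out))
E
```

```text
(no output)
```

View pics/ov.png

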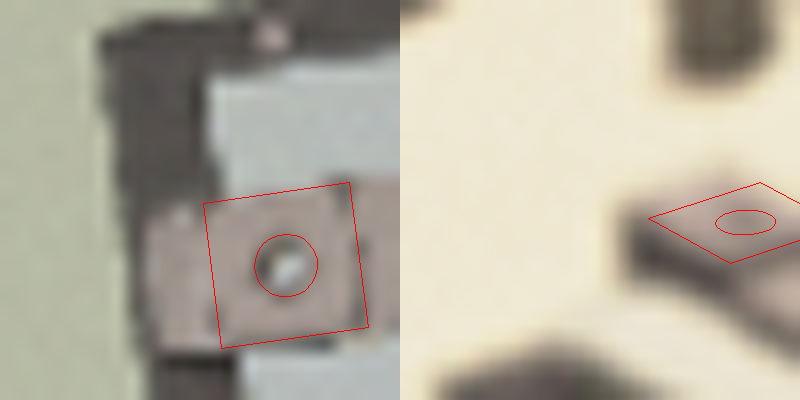

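The top overlay fits the block and hole (hole centre ≈ (283,265)), so the relative target is good to about 1 mm, inside the chamfer's capture. Next I'll descend to a tip height of about 37 mm and read the force.

```bash
python3 -m jog '[{"grip":1,"dx":0,"dy":0.6,"dz":0,"spin":0},{"grip":1,"dx":0,"dy":1.0,"dz":0,"spin":0},{"grip":1,"dx":0,"dy":1.2,"dz":0,"spin":0},{"grip":1,"dx":0,"dy":1.4,"dz":0,"spin":0},{"grip":1,"dx":0,"dy":1.4,"dz":0,"spin":0},{"grip":1,"dx":0,"dy":1.4,"dz":0,"spin":0}]' 50
cat > st.py <<'E'
from h import *
s=monitor.read_state();print(np.round(s['eef_pos'],2),np.round(s['wrist_force'],2),np.round(s['moment'],3),s['finger_gap'].round(2))
E
python3 st.py
```

```text
clock: 7.1
eef_pos: [513.2, 120.1, 137.6]
eef_rot: [-1.571, -0.0, 1.571]
wrist_force: [-1.3, 0.5, -1.7]
finger_gap: 15.7Traceback (most recent call last):
  File "st.py", line 2, in <module>
    s=monitor.read_state();print(np.round(s['eef_pos'],2),np.round(s['wrist_force'],2),np.round(s['moment'],3),s['finger_gap'].round(2))
                                                                                                               ^^^^^^^^^^^^^^^^^^^^^
AttributeError: 'float' object has no attribute 'round'
```

```bash
sed -i "s/s\['finger_gap'\].round(2)/s['finger_gap']/" st.py; python3 -m jog '[{"grip":1,"dx":0,"dy":0.2,"dz":0,"spin":0},{"grip":1,"dx":0,"dy":0.4,"dz":0,"spin":0},{"grip":1,"dx":0,"dy":0.6,"dz":0,"spin":0},{"grip":1,"dx":0,"dy":0.8,"dz":0,"spin":0},{"grip":1,"dx":0,"dy":0.8,"dz":0,"spin":0}]' 50; python3 st.py
```

```text
clock: 7.72
eef_pos: [513.0, 120.0, 129.3]
eef_rot: [-1.571, 0.0, 1.571]
wrist_force: [-0.0, -0.3, -2.0]
finger_gap: 15.1
[513.03 120.02 129.27] [-0.02 -0.27 -1.99] [-0.053 -0.026  0.009] 15.09249458520189
```

```bash
for i in 1 2 3 4 5; do python3 -c "
from cell import viewer
viewer.camera('side')"; python3 st.py; done
```

```text
[513.1  120.03 129.39] [ 0.09 -0.4  -1.19] [ 0.079  0.    -0.026] 14.971571891134943
[513.12 120.04 129.48] [ 0.03  0.07 -1.42] [ 0.024 -0.04   0.069] 15.399817581348806
[513.14 120.03 129.5 ] [ 0.27 -0.25 -1.63] [0.028 0.052 0.034] 15.013542717244942
[513.15 120.04 129.53] [-0.09 -0.44 -1.12] [ 0.014 -0.015  0.034] 15.46656962869738
[513.15 120.04 129.51] [ 0.1   0.65 -1.69] [-0.046 -0.015 -0.006] 15.227251459579488
```

The pin is inside the hole and there's no load. I'll feel for the blank in 1 mm steps. Four steps from free can't reach the snap.

```bash
for i in 1 2 3 4; do python3 -m jog '[{"grip":1,"dx":0,"dy":0.1,"dz":0,"spin":0},{"grip":1,"dx":0,"dy":0.1,"dz":0,"spin":0}]' 50 >/dev/null; python3 st.py; done
```

```text
[513.07 120.03 128.39] [ 0.27 -0.74 -1.25] [ 0.038 -0.031 -0.034] 15.442198158249752
[513.07 120.02 127.37] [-0.02  0.35 -1.38] [ 0.05   0.017 -0.002] 15.253921556312
[513.08 120.03 126.36] [ 0.06  0.42 -2.04] [0.055 0.025 0.018] 15.479211054044626
[513.05 120.02 125.35] [-0.28  0.12 -1.69] [ 0.015 -0.018 -0.017] 15.356246703153994
```

```bash
for i in 1 2 3 4; do python3 -m jog '[{"grip":1,"dx":0,"dy":0.1,"dz":0,"spin":0},{"grip":1,"dx":0,"dy":0.1,"dz":0,"spin":0}]' 50 >/dev/null; python3 st.py; done
```

```text
[513.21 120.06 124.6 ] [-0.4  -0.   -0.11] [ 0.078  0.05  -0.019] 15.32629123283843
[513.14 120.01 123.44] [0.04 0.15 1.  ] [ 0.034 -0.005  0.002] 14.692228438164156
[513.17 120.04 122.44] [-1.08  0.28  1.36] [0.077 0.003 0.041] 15.55324526559006
[513.15 120.03 121.42] [-0.1  -0.32  1.99] [ 0.044 -0.017  0.049] 15.203710679391005
```

```bash
for i in 1 2; do python3 -m jog '[{"grip":1,"dx":0,"dy":0.05,"dz":0,"spin":0},{"grip":1,"dx":0,"dy":0.05,"dz":0,"spin":0},{"grip":1,"dx":0,"dy":0.05,"dz":0,"spin":0}]' 50 >/dev/null; python3 st.py;python3 -c "
from cell import viewer
viewer.camera('side')"; python3 st.py; done
```

```text
[513.14 120.06 121.02] [-0.23 -0.56  1.87] [0.074 0.019 0.027] 15.072995324629526
[513.14 120.03 120.99] [0.49 0.27 2.04] [ 0.133 -0.001  0.026] 15.424009796178469
[513.14 120.05 120.47] [-0.51  0.86  2.16] [0.142 0.04  0.003] 15.129581271669354
[513.14 120.06 120.48] [-0.56  1.01  2.22] [ 0.097  0.074 -0.026] 15.117357701010631
```

```bash
for i in 1 2; do python3 -m jog '[{"grip":1,"dx":0,"dy":0.04,"dz":0,"spin":0},{"grip":1,"dx":0,"dy":0.04,"dz":0,"spin":0},{"grip":1,"dx":0,"dy":0.04,"dz":0,"spin":0}]' 50 >/dev/null; python3 st.py;python3 -c "
from cell import viewer
viewer.camera('side')"; python3 st.py; done
```

```text
[513.11 120.04 120.06] [-0.3   0.94  3.48] [ 0.161 -0.012  0.032] 15.403095799683593
[513.13 120.05 120.09] [0.19 0.28 3.06] [0.23  0.015 0.015] 15.034391873771465
[513.12 120.05 119.67] [-0.09  0.85  3.64] [0.155 0.028 0.001] 15.338129316919945
[513.12 120.04 119.66] [0.35 0.87 4.23] [ 0.206  0.031 -0.002] 14.989581429619108
```

```bash
python3 -m jog '[{"grip":1,"dx":0,"dy":0.04,"dz":0,"spin":0},{"grip":1,"dx":0,"dy":0.04,"dz":0,"spin":0},{"grip":1,"dx":0,"dy":0.04,"dz":0,"spin":0}]' 50 >/dev/null; python3 st.py;python3 -c "
from cell import viewer
viewer.camera('side')"; python3 st.py
```

```text
[513.14 120.05 119.28] [-0.02  0.95  4.27] [ 0.22  -0.013 -0.006] 15.372656250359178
[513.13 120.06 119.27] [-0.85  0.13  4.25] [ 0.255 -0.01  -0.001] 15.618336227633222
```

```bash
python3 -m jog '[{"grip":1,"dx":0,"dy":0.04,"dz":0,"spin":0},{"grip":1,"dx":0,"dy":0.04,"dz":0,"spin":0},{"grip":1,"dx":0,"dy":0.04,"dz":0,"spin":0}]' 50 >/dev/null; python3 st.py;python3 -c "
from cell import viewer
viewer.camera('side')"; python3 st.py
```

```text
[513.16 120.04 118.93] [0.27 1.04 5.51] [ 0.178  0.007 -0.   ] 15.371739380103667
[513.17 120.04 118.93] [0.36 1.1  5.09] [0.236 0.087 0.026] 15.103509374349432
```

Total force is about 6.9 N, with the snap expected around 8 N.

```bash
python3 -m jog '[{"grip":1,"dx":0,"dy":0.04,"dz":0,"spin":0},{"grip":1,"dx":0,"dy":0.04,"dz":0,"spin":0},{"grip":1,"dx":0,"dy":0.04,"dz":0,"spin":0}]' 50 >/dev/null; python3 st.py;python3 -c "
from cell import viewer
viewer.camera('side')"; python3 st.py
```

```text
[512.93 119.96 118.1 ] [ 1.18 -0.11  0.09] [ 0.041 -0.169 -0.003] 15.239824689843253
[512.94 119.95 118.12] [ 1.27 -0.17 -0.11] [ 0.083 -0.127 -0.008] 15.296542972691904
```

Snap felt: the upward force fell from about 6.9 N to 1.6 N, with no hard stop. I'll lift straight up and go back over the stand.

```bash
python3 -m jog '[{"grip":1,"dx":0,"dy":-0.5,"dz":0,"spin":0},{"grip":1,"dx":0,"dy":-1.5,"dz":0,"spin":0},{"grip":1,"dx":0,"dy":-3,"dz":0,"spin":0},{"grip":1,"dx":0,"dy":-6,"dz":0,"spin":0},{"grip":1,"dx":0,"dy":-9.3,"dz":0,"spin":0},{"grip":1,"dx":-3,"dy":-9.3,"dz":-0.4,"spin":0},{"grip":1,"dx":-7,"dy":-9.3,"dz":-0.9,"spin":0},{"grip":1,"dx":-12,"dy":-9.3,"dz":-1.5,"spin":0},{"grip":1,"dx":-17,"dy":-9.3,"dz":-2.1,"spin":0},{"grip":1,"dx":-22,"dy":-9.3,"dz":-2.7,"spin":0},{"grip":1,"dx":-26,"dy":-9.3,"dz":-3.2,"spin":0},{"grip":1,"dx":-29.4,"dy":-9.3,"dz":-3.66,"spin":0},{"grip":1,"dx":-29.4,"dy":-9.3,"dz":-3.66,"spin":0},{"grip":1,"dx":-29.4,"dy":-9.3,"dz":-3.66,"spin":0}]' 50
python3 - <<'E'
from h import *
b=cam("side"); save(b,"e.png",(240,120,340,220),5)
x=[550,-174.2]
print((proj(b,[x+[110.5],x+[149.5],x+[80]])-[240,120]+.5)*5)
E
python3 st.py
```

```text
clock: 14.7
eef_pos: [549.7, -173.4, 212.0]
eef_rot: [-1.571, -0.0, 1.571]
wrist_force: [0.4, 0.4, -3.1]
finger_gap: 15.2
[[213.79529756 394.19053014]
 [217.55576811 325.32066307]
 [210.94535246 446.38488657]]
[ 549.8  -173.11  211.94] [-0.3   0.21 -2.  ] [ 0.013  0.009 -0.058] 15.339212560787225
```

View pics/e.png

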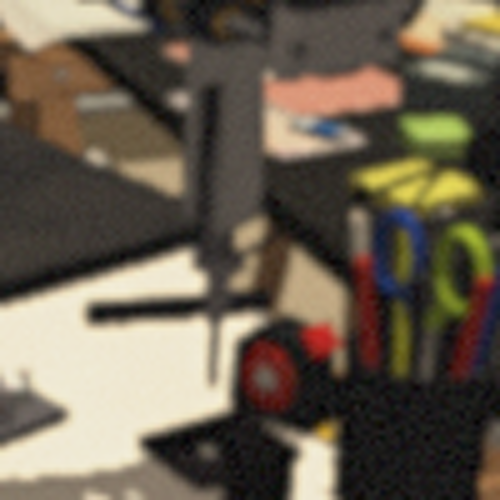

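The punch hangs upright: pin tip around (212,385), stand hole around (208,450) below it. I'll lower it into the hole, with the last few mm done by feel.

```bash
python3 -m jog '[{"grip":1,"dx":0,"dy":1.5,"dz":0,"spin":0},{"grip":1,"dx":0,"dy":3,"dz":0,"spin":0},{"grip":1,"dx":0,"dy":4,"dz":0,"spin":0},{"grip":1,"dx":0,"dy":5,"dz":0,"spin":0},{"grip":1,"dx":0,"dy":5.5,"dz":0,"spin":0},{"grip":1,"dx":0,"dy":6,"dz":0,"spin":0},{"grip":1,"dx":0,"dy":6,"dz":0,"spin":0}]' 50; python3 st.py
python3 -m jog '[{"grip":1,"dx":0,"dy":0.7,"dz":0,"spin":0},{"grip":1,"dx":0,"dy":1.4,"dz":0,"spin":0},{"grip":1,"dx":0,"dy":1.4,"dz":0,"spin":0}]' 50; python3 st.py
```

```text
clock: 15.62
eef_pos: [549.8, -173.9, 151.3]
eef_rot: [-1.571, -0.0, 1.571]
wrist_force: [0.2, -0.6, -1.5]
finger_gap: 15.7
[ 549.78 -173.94  151.28] [ 0.17 -0.6  -1.52] [ 0.022 -0.021  0.021] 15.669376138001509
clock: 16.0
eef_pos: [549.5, -173.9, 136.7]
eef_rot: [-1.57, -0.0, 1.571]
wrist_force: [0.2, 0.3, -1.2]
finger_gap: 15.7
[ 549.53 -173.86  136.71] [ 0.23  0.33 -1.15] [ 0.062 -0.018 -0.009] 15.67334522471016
```

```bash
python3 -m jog '[{"grip":1,"dx":0,"dy":0.7,"dz":0,"spin":0},{"grip":1,"dx":0,"dy":1.4,"dz":0,"spin":0},{"grip":1,"dx":0,"dy":1.8,"dz":0,"spin":0},{"grip":1,"dx":0,"dy":2.2,"dz":0,"spin":0},{"grip":1,"dx":0,"dy":2.2,"dz":0,"spin":0}]' 50 >/dev/null; python3 st.py
for i in 1 2 3; do python3 -m jog '[{"grip":1,"dx":0,"dy":0.1,"dz":0,"spin":0},{"grip":1,"dx":0,"dy":0.1,"dz":0,"spin":0},{"grip":1,"dx":0,"dy":0.1,"dz":0,"spin":0}]' 50 >/dev/null; python3 st.py; done
```

```text
[ 549.75 -173.92  115.18] [ 0.3   0.1  -1.45] [ 0.054  0.011 -0.01 ] 15.048686169527885
[ 549.88 -173.97  114.57] [-0.56  0.29 -2.07] [ 0.02   0.    -0.061] 15.126228782700922
[ 549.83 -173.94  113.45] [ 0.51  0.31 -2.25] [-0.03  -0.018  0.059] 15.16284819041686
[ 549.8  -173.95  112.43] [ 0.85 -0.35 -2.36] [ 0.09  -0.023 -0.017] 15.303322115411467
```

```bash
for i in 1 2 3 4; do python3 -m jog '[{"grip":1,"dx":0,"dy":0.04,"dz":0,"spin":0},{"grip":1,"dx":0,"dy":0.04,"dz":0,"spin":0}]' 50 >/dev/null; python3 st.py; done
```

```text
[ 549.79 -173.95  112.01] [-0.46  0.1  -1.14] [ 0.017  0.052 -0.03 ] 15.330431536428629
[ 549.81 -173.94  111.6 ] [ 0.26 -0.51 -1.73] [-0.014 -0.016  0.024] 15.116320090439997
[ 549.87 -173.96  111.39] [-1.8   0.47  0.67] [ 0.065  0.116 -0.012] 15.175477124935218
[ 549.92 -173.95  111.37] [-3.2   1.13  5.75] [0.245 0.52  0.027] 14.964587313672599
```

The collar is seated: contact at z ≈ 111.4, the same as when I picked it up. I'll ease off and release slowly, opening only slightly at first.

```bash
python3 -m jog '[{"grip":1,"dx":0,"dy":-0.05,"dz":0,"spin":0},{"grip":1,"dx":0,"dy":-0.05,"dz":0,"spin":0}]' 10; python3 st.py
python3 -m jog '[{"grip":2.5,"dx":0,"dy":-0.05,"dz":0,"spin":0},{"grip":3.5,"dx":0,"dy":-0.05,"dz":0,"spin":0},{"grip":5,"dx":0,"dy":-0.05,"dz":0,"spin":0},{"grip":5,"dx":0,"dy":-0.05,"dz":0,"spin":0},{"grip":5,"dx":0,"dy":-0.05,"dz":0,"spin":0},{"grip":5,"dx":0,"dy":-0.05,"dz":0,"spin":0}]' 10; python3 st.py
python3 -m jog '[{"grip":5,"dx":0,"dy":-2,"dz":0,"spin":0},{"grip":5,"dx":0,"dy":-5,"dz":0,"spin":0},{"grip":5,"dx":0,"dy":-9,"dz":0,"spin":0},{"grip":5,"dx":0,"dy":-12,"dz":0,"spin":0},{"grip":5,"dx":8,"dy":-14,"dz":2,"spin":0},{"grip":5,"dx":14,"dy":-14,"dz":4,"spin":0},{"grip":5,"dx":20,"dy":-14,"dz":6,"spin":0},{"grip":5,"dx":25,"dy":-14,"dz":8,"spin":0},{"grip":5,"dx":30,"dy":-14,"dz":10,"spin":0},{"grip":5,"dx":30,"dy":-14,"dz":10,"spin":0},{"grip":5,"dx":30,"dy":-14,"dz":10,"spin":0}]' 10; python3 st.py
python3 - <<'E'
from h import *
import pickle
b=cam("side");t=cam("top")
T=t["color"][120:260,120:370,::-1]; S=b["color"][140:300,170:370,::-1]
o=pickle.load(open("side.pkl","rb"))["color"][140:300,170:370,::-1]
im=np.vstack([cv2.resize(T,(500,280)),cv2.resize(S,(400,320))[:, :400] if 0 else cv2.resize(S,(500,320))[:320]])
cv2.imwrite("pics/f.png",np.hstack([cv2.resize(S,None,fx=2,fy=2),cv2.resize(o,None,fx=2,fy=2)])); save(t,"ft.png",None,1.5)
E
```

```text
clock: 19.0
eef_pos: [549.9, -174.0, 111.4]
eef_rot: [-1.571, 0.0, 1.571]
wrist_force: [-0.5, 0.1, 0.8]
finger_gap: 15.9
[ 549.91 -173.97  111.4 ] [-0.52  0.13  0.79] [ 0.11  -0.041 -0.004] 15.939789481182256
clock: 19.75
eef_pos: [549.8, -173.9, 111.8]
eef_rot: [-1.571, 0.0, 1.571]
wrist_force: [-1.0, 0.0, 0.7]
finger_gap: 50.0
[ 549.8  -173.95  111.84] [-0.97  0.03  0.75] [ 0.02  -0.038  0.002] 50.028121032142266
clock: 21.12
eef_pos: [449.8, 125.9, 252.0]
eef_rot: [-1.571, 0.0, 1.572]
wrist_force: [-0.6, -1.5, -0.0]
finger_gap: 50.2
[449.85 125.9  251.96] [-0.62 -1.5  -0.05] [ 0.061 -0.048  0.042] 50.20019452488373
```

View pics/f.png

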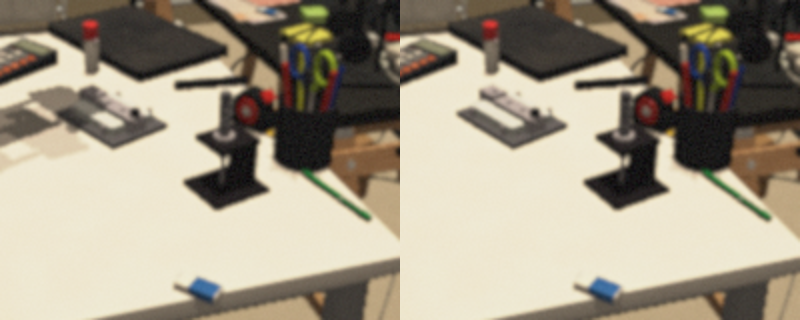

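View pics/ft.png

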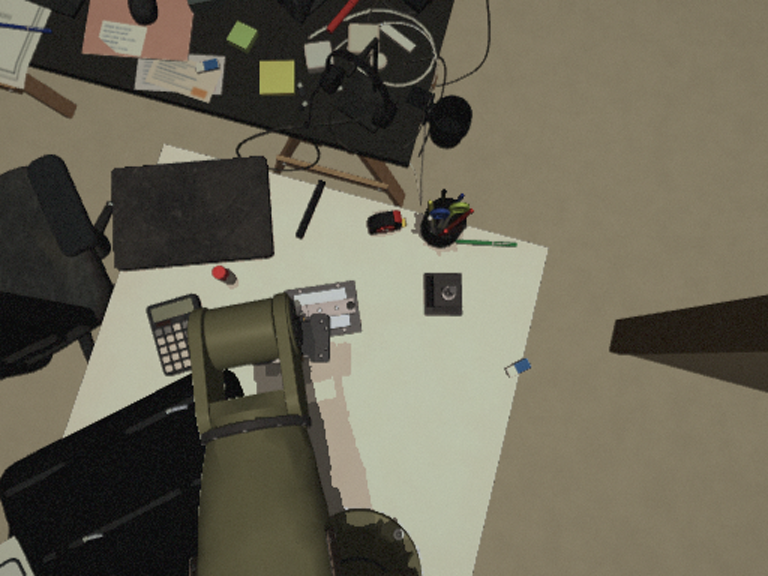

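The punch stands upright with its collar on the stand, in the same place as the first picture (side crop (227,115) now, (626,115) in the original half). The tape measure, glue stick and eraser haven't moved, and the robot is clear.

```bash
python3 -c "
from cell import ticket
print(ticket.sign_off())"
```

```text
the job is handed in; nothing more can be done
None
```

The punch was pressed once through the raised guide block until its spring snapped, then put back upright in its stand. I've handed the job in at about 21 s of the 70 s allowed.

- **Press:** the force rose to about 6.9 N above the free-hanging reading, then fell to about 1.6 N, which I took as the snap. These are lower than the nominal 8 N and 3 N, and the force also rose more slowly at first than the description suggests. The measured travel from contact to snap, about 5.7 mm, fits the expected 5.5 mm. I stopped on that step, so it never reached the hard stop, and the highest force read was well under 14 N.
- **Return:** the collar met the stand's top at a tool height of 111.4 mm, the same as at pick-up. It was pressed down with about 7 N for a moment before I eased off and let go.
- **Last pictures:** the punch stands upright as at the start, the tape measure, glue stick and eraser look unmoved, and the gripper is clear of everything.
- **Not confirmed:** I did not look at the mark itself. In the picture taken over the stand, the pin tip looked a few mm higher than predicted, but the matching contact height suggests the punch did not slip in the grip.

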